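# Fit the front stop and refill the drinks lane of a roller shelf

### The arm

A 6-joint arm with a two-finger parallel gripper is mounted at the origin on the work surface. World frame = base frame: x ahead of the robot, y to its left, z up, the work surface at z = 0. Lengths are in m, angles in rad, forces in N, time in s.
With the tool pointing down it reaches from about 0.4 to 0.925 m from the base axis. Payload 3.4 kg.
Tool frame: the origin (TCP) lies midway between the tips of the shut fingers; the grasp point (between the pads) lies env.grip_point_offset behind it (env.grip_point_offset is the distance from the TCP to the grasp point, in m); x points along the fingers, z is the direction in which the jaws open and shut, and the axes are right-handed (so a half turn about x gives the same grasp; the last joint's range is limited). The gripper opens to 85 mm and grips with 20 to 120 N. Pads are 22 mm wide; open, the fingers measure 114 mm over their backs; the gripper's body (76 mm by 85 mm) begins 54 mm behind the grasp point. The pads swing forward as they close: fully open they stand 13 mm farther back than shut.
Start: joints at [-1.367, 0.307, 1.506, -0, 1.328, -0.073], TCP at [0.158, -0.553, 0.231] pointing down, gripper open.
Joint ranges: [-3.12, 3.12], [-1.05, 2.28], [0.14, 2.33], [-1.42, 4.57], [0.1, 2.73], [-2.68, 2.68]. Speed limits (rad/s): [2.57, 2.57, 3.14, 3.14, 3.14, 3.14].

### API

Orientations are given as a unit quaternion [w, x, y, z].
In Python, from cell import env gives the robot as it stands. The module is installed in compiled form; this text tells all that it offers. Calls block until the motion is done:
- env.move_to(position, orientation): joint-space move of the TCP to a pose.
- env.move_straight(position, vel=0.15, attitude=None, guard=None): straight line of the TCP; attitude=None keeps the orientation; vel is the mean speed in m/s. With guard (N) it stops when the force on the tool has changed by that much, and returns True; else False.
- env.set_joints(angles): joint-space move.
- env.open_gripper() and env.close_gripper(): open the fingers fully, or close them until they stop; the grip force is fixed at half the most.
- env.dwell(seconds).
- env.ik(position, orientation): joint angles nearest the present ones, or None.
- env.snapshot(name): name is "scene" or "top" or "wrist"; returns the picture (400x640x3 uint8, red, green, blue); there is no depth.
- env.camera_info(name): a dict with "fx", "fy", "cx", "cy" (pixels), "rvec" (rotation vector, rad) and "tvec" (3), from world to camera coordinates, as OpenCV has them. Camera axes: x right, y down, z forward; pixel columns grow to the right and rows downward; lengths in m; the calibration is good to about 2 mm. The wrist camera is an equidistant fisheye: a pixel r from the principal point sees the ray r / f radians off the axis. A picture is of the moment at which its call begins: read the wrist's pose just before it. camera_info takes no time and is no camera call; for the wrist camera it gives the pose at the moment of the call.
A pose or a line that the arm cannot do raises env.Unreachable and nothing moves.
- env.close_job(): hands the job in, once; it reports no verdict.
Readings, each from a call of its own:
- env.read_clock(): time.
- env.read_qpos(): joint angles.
- env.read_dq(): joint speeds.
- env.read_joint_efforts(): joint torques, N m.
- env.read_position(): TCP position.
- env.read_orientation(): TCP orientation.
- env.read_force(): force on the tool from outside, world axes, zero at the start.
- env.read_ft_torque(): the same for the moment, N m.
- env.read_grip_width(): opening from 0.0 (shut) to 1.0 (fully open).
Only numpy, scipy, OpenCV 4.12 (cv2) and the standard library are available. Lean on these libraries where they do the work, as an engineer would, in place of code of your own. Each camera call takes 0.05 s, during which the arm holds its last target. There are 200 camera calls.

### The job

Get the empty drinks lane of the gravity roller shelf back in use: press the loose front stop straight down into the spring clip at the lane's low end, finger rim facing outwards (downhill), until it is fully home. Then, one after the other, lower the two small drink cartons upright and lengthwise onto the rollers in the upper half of that lane (lowered, not dropped), and let each roll down by itself before bringing the next, so that both end up standing one behind the other against the stop. Leave the tins and everything else where they are.

Things in the scene. Friction and masses are not known exactly. Their poses are not given: they have to be found in the camera images.
- rack: White-framed two-lane gravity roller shelf, fixed, standing on the table, its low end towards the robot. Origin on the table under the low end of the empty drinks lane; x level, uphill; y to the side where the lane of tins runs, its middle 66 mm from that of the empty lane, at the same height and slope, tins 66 mm high in its lower half only.
- lane: The empty lane: grey channel 50 mm wide inside, 0.32 m long, side walls 14 mm above its 15 black rollers. Origin: low end, mid-width, on the plane of the roller tops, 44 mm above the table. x uphill along the lane (slope 0.12 rad), y across, z square to the rollers, which lie from x = 22 to 302 mm and turn freely: a carton rolls down in 1 to 3 s. At the stop cartons rest with centres at x = 37 and 99 mm.
- clip: Steel spring clip at the low end of the empty lane, 30 mm wide (y). Origin: its floor, 14 mm above the table, where the middle of the stop's bottom edge must come; x level uphill, z up. Rigid jaw downhill, flared outwards at 26 to 33 mm up; uphill a sprung leaf that narrows the gap to 2 mm at 12 mm up and gives way. Mouth about 13 mm wide (x -6 to +7); the press takes some 5 N, up to 15 off-centre.
- stop_rim (a point): The loose front stop, twin of the one fitted at the tins: white plate 46 wide (y), 76 high (z), 4 mm thick (x), 45 g, standing upright. Point: centre of its finger rim (12 thick in x, 32 wide, 15 mm high), 68.5 mm above the bottom edge, 4 mm to the -x side of the plate's middle. Pinch the rim along x. When fitted its axes are parallel to the clip's.
- stop_edge (a point): Middle of the loose stop's bottom edge (4 mm thick, rounded), which goes into the clip; axes as for the rim. At each side, beyond 19 mm from the middle, a foot 24 mm long (x) and 18 mm high; the feet pass outside the clip with 4 mm to spare a side.
- carton_a_center (a point): Small brick-shaped drink carton, cream paper with a pale sage panel on each side, 62 long (x) x 42 wide (y) x 72 mm high (z), 0.13 to 0.28 kg, upright on the table at the start. Point: its centre, 36 mm up. The two small cartons are alike. Rigid: grip its upper half across the 42 mm width, 20 to 40 N.
- carton_b_center (a point): Small brick-shaped drink carton, cream paper with a pale sage panel on each side, 62 long (x) x 42 wide (y) x 72 mm high (z), 0.13 to 0.28 kg, upright on the table at the start. Point: its centre, 36 mm up. The two small cartons are alike. Rigid: grip its upper half across the 42 mm width, 20 to 40 N.
- carton_a: One small drink carton, its origin in the middle of its underside.
- carton_b: The other small drink carton, its origin in the middle of its underside.
- tin_front: Paper-wrapped tin, 53 mm thick, 66 mm high, foremost in the tins' lane of the shelf; origin under its middle. Leave.
- tin_rear: The like tin behind it in the same lane. Leave.
- tin_spare: A third such tin, standing on the table among the cartons. Leave.
- bowl: White bowl, 136 mm wide, 58 mm high, on the table left of the shelf. Leave.
- jar: Brown glass jar with a steel lid, 68 mm thick, 95 mm high, behind the small things. Leave.
- carton_tall: Large one-litre gable-top carton, 70 x 70 mm, about 210 mm high, left of the shelf. Leave.

How it is judged:
On the way, in this order (a step that is already met when the one before it is completed fails the run):
1. the front stop is pressed fully home in the spring clip of the empty lane, rim outwards (x of stop_edge in the frame of clip between -0.004 and 0.004 m and y of stop_edge in the frame of clip between -0.006 and 0.006 m and z of stop_edge in the frame of clip between -0.003 and 0.003 m and angle between stop_rim's own z axis and vertical below 0.1 rad and x of stop_rim in the frame of clip below 0 m), for 0.2 s.
2. a small carton is lowered onto the rollers in the upper half of the lane while still held (((y of carton_a_center in the frame of lane between -0.01 and 0.01 m and x of carton_a_center in the frame of lane between 0.14 and 0.3 m and z of carton_a_center in the frame of lane between 0.024 and 0.055 m and contact force between the fingers and carton_a above 0.2 N) or (y of carton_b_center in the frame of lane between -0.01 and 0.01 m and x of carton_b_center in the frame of lane between 0.14 and 0.3 m and z of carton_b_center in the frame of lane between 0.024 and 0.055 m and contact force between the fingers and carton_b above 0.2 N))), for 0.04 s.
3. that carton has rolled down and stands against the stop (((x of carton_a_center in the frame of lane between 0.029 and 0.045 m and z of carton_a_center in the frame of lane between 0.03 and 0.042 m and y of carton_a_center in the frame of lane between -0.008 and 0.008 m and angle between the z axis of carton_a_center and the z axis of lane, either way round below 0.09 rad and angle between the x axis of carton_a_center and the x axis of lane, either way round below 0.16 rad and linear speed of carton_a below 0.02 m/s) or (x of carton_b_center in the frame of lane between 0.029 and 0.045 m and z of carton_b_center in the frame of lane between 0.03 and 0.042 m and y of carton_b_center in the frame of lane between -0.008 and 0.008 m and angle between the z axis of carton_b_center and the z axis of lane, either way round below 0.09 rad and angle between the x axis of carton_b_center and the x axis of lane, either way round below 0.16 rad and linear speed of carton_b below 0.02 m/s))), for 0.1 s.
4. the other carton is lowered onto the rollers in the upper half of the lane while still held, the first standing at the stop (((x of carton_a_center in the frame of lane between 0.029 and 0.045 m and z of carton_a_center in the frame of lane between 0.03 and 0.042 m and y of carton_a_center in the frame of lane between -0.008 and 0.008 m and angle between the z axis of carton_a_center and the z axis of lane, either way round below 0.09 rad and angle between the x axis of carton_a_center and the x axis of lane, either way round below 0.16 rad and linear speed of carton_a below 0.02 m/s and y of carton_b_center in the frame of lane between -0.01 and 0.01 m and x of carton_b_center in the frame of lane between 0.14 and 0.3 m and z of carton_b_center in the frame of lane between 0.024 and 0.055 m and contact force between the fingers and carton_b above 0.2 N) or (x of carton_b_center in the frame of lane between 0.029 and 0.045 m and z of carton_b_center in the frame of lane between 0.03 and 0.042 m and y of carton_b_center in the frame of lane between -0.008 and 0.008 m and angle between the z axis of carton_b_center and the z axis of lane, either way round below 0.09 rad and angle between the x axis of carton_b_center and the x axis of lane, either way round below 0.16 rad and linear speed of carton_b below 0.02 m/s and y of carton_a_center in the frame of lane between -0.01 and 0.01 m and x of carton_a_center in the frame of lane between 0.14 and 0.3 m and z of carton_a_center in the frame of lane between 0.024 and 0.055 m and contact force between the fingers and carton_a above 0.2 N))), for 0.04 s.
At the end, for the whole second after the job is handed in: Stop: edge within 3 mm of the clip floor and 6 mm of its middle, upright within 0.1 rad, rim outwards. One small carton stands against it (8 mm), the other close behind (12 mm), both square on the rollers (6 mm, 0.09 rad, turned under 0.16 rad), within 8 mm of the lane middle, at rest (all of step 1 and ((x of carton_a_center in the frame of lane between 0.029 and 0.045 m and z of carton_a_center in the frame of lane between 0.03 and 0.042 m and y of carton_a_center in the frame of lane between -0.008 and 0.008 m and angle between the z axis of each of carton_a_center, carton_b_center and the z axis of lane, either way round below 0.09 rad and angle between the x axis of each of carton_a_center, carton_b_center and the x axis of lane, either way round below 0.16 rad and linear speed of each of carton_a, carton_b below 0.02 m/s and x of carton_b_center in the frame of lane between 0.087 and 0.111 m and z of carton_b_center in the frame of lane between 0.03 and 0.042 m and y of carton_b_center in the frame of lane between -0.008 and 0.008 m) or (x of carton_b_center in the frame of lane between 0.029 and 0.045 m and z of carton_b_center in the frame of lane between 0.03 and 0.042 m and y of carton_b_center in the frame of lane between -0.008 and 0.008 m and angle between the z axis of each of carton_b_center, carton_a_center and the z axis of lane, either way round below 0.09 rad and angle between the x axis of each of carton_b_center, carton_a_center and the x axis of lane, either way round below 0.16 rad and linear speed of each of carton_b, carton_a below 0.02 m/s and x of carton_a_center in the frame of lane between 0.087 and 0.111 m and z of carton_a_center in the frame of lane between 0.03 and 0.042 m and y of carton_a_center in the frame of lane between -0.008 and 0.008 m))); the robot touches nothing.
It fails at once if a tin on the shelf is moved by more than 20 mm, or the spare tin, bowl, jar or large carton by more than 30 mm (distance of any of tin_front, tin_rear from where it was at the start of the episode above 0.02 m or distance of any of tin_spare, bowl, jar, carton_tall from where it was at the start of the episode above 0.03 m).
It also fails if it takes over 72 s, if anything falls off the work surface, if the arm or the gripper's body presses on something with over 40 N, if the wrist force passes 120 N, or if a joint passes its speed limit or range.

## Working session

There is one attempt and no reset: what is moved stays moved. The work goes in short steps, each a Python script; the robot and the scene stay as the last script left them, time stands still between calls to the robot, and variables do not carry over. Pictures are saved under pics/ and viewed, on a budget of 10 in all, crops included, one or two more only if the job needs it, and the job is handed in when it is done.

```bash
mkdir -p pics; cat > h.py <<'E'
import numpy as np, cv2
from cell import env
def save(n,f):
    i=env.snapshot(n); cv2.imwrite('pics/'+f,i[:,:,::-1]); return i
E
python3 - <<'E'
from h import *
for n in ['scene','top','wrist']:
    ci=env.camera_info(n); print(n,{k:np.round(v,4).tolist() for k,v in ci.items()})
    save(n,n+'0.png')
a=cv2.imread('pics/scene0.png')
print(env.read_clock(),env.grip_point_offset,env.read_orientation())
E
```

```text
scene {'fx': 380.2047, 'fy': 380.2047, 'cx': 319.2977, 'cy': 204.2347, 'rvec': [1.6701, 2.0859, -0.6907], 'tvec': [0.0874, -0.3637, 1.3723]}
top {'fx': 489.4401, 'fy': 489.4401, 'cx': 326.8155, 'cy': 195.2757, 'rvec': [2.1437, -2.2039, 0.1047], 'tvec': [0.0353, 0.5345, 1.4665]}
wrist {'fx': 309.7069, 'fy': 309.7069, 'cx': 317.7904, 'cy': 196.8165, 'rvec': [-2.2922, 1.7308, 0.2839], 'tvec': [-0.5719, -0.0417, 0.3804]}
0.15 0.0187 [ 0.5639869   0.42631048  0.56485711 -0.42557561]
```

View pics/top0.png

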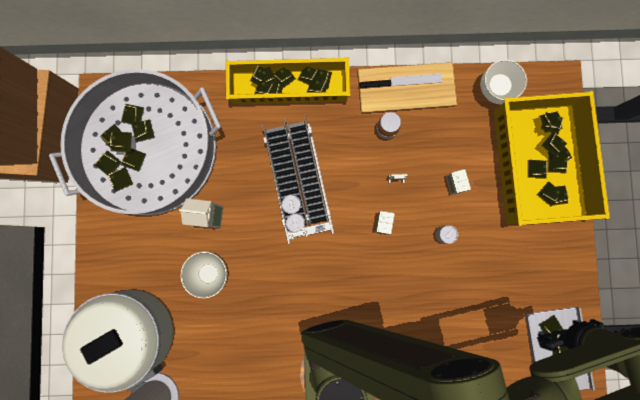

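View pics/scene0.png

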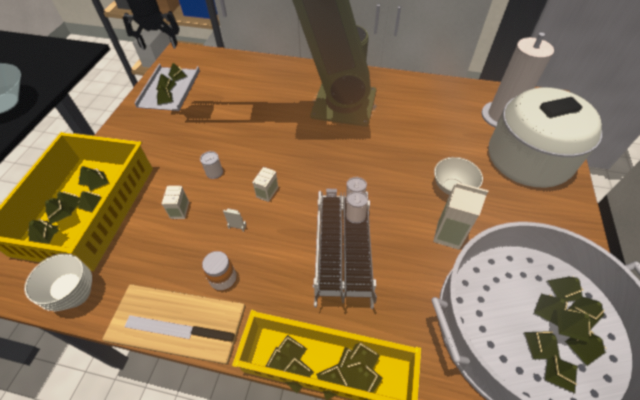

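The top picture shows the empty lane from about (300,125) to (322,232), with the tins to its left. The cartons are at (385,222) and (459,181), the stop at (398,178) and the spare tin at (447,234). The scene picture agrees. Next I get coarse positions, then closer wrist pictures.

```bash
cat >> h.py <<'E'
from scipy.spatial.transform import Rotation as R
def ray(ci,uv):
    """world origin and directions of pixel rays"""
    uv=np.atleast_2d(uv).astype(float); Rm=cv2.Rodrigues(np.array(ci['rvec'],float))[0]; t=np.array(ci['tvec'],float).ravel()
    x=(uv-[ci['cx'],ci['cy']])/[ci['fx'],ci['fy']]
    if ci.get('fish'):
        r=np.linalg.norm(x,axis=1,keepdims=True)+1e-12; d=np.c_[x/r*np.sin(r),np.cos(r)]
    else: d=np.c_[x,np.ones(len(x))]
    return -Rm.T@t, d@Rm
def onz(ci,uv,z):
    o,d=ray(ci,uv); return o+d*((np.asarray(z)-o[2])/d[:,2])[:,None]
def proj(ci,P):
    P=np.atleast_2d(P); Rm=cv2.Rodrigues(np.array(ci['rvec'],float))[0]; c=P@Rm.T+np.array(ci['tvec'],float).ravel()
    if ci.get('fish'):
        n=np.linalg.norm(c[:,:2],axis=1); th=np.arctan2(n,c[:,2]); x=c[:,:2]/n[:,None]*th[:,None]
    else: x=c[:,:2]/c[:,2:]
    return x*[ci['fx'],ci['fy']]+[ci['cx'],ci['cy']]
def info(n):
    ci=dict(env.camera_info(n)); ci['fish']=(n=='wrist'); return ci
def quat(yaw):
    """tool down (x axis = -z world), jaw axis z at angle yaw in the world xy plane"""
    z=np.array([np.cos(yaw),np.sin(yaw),0]); x=np.array([0,0,-1.]); q=R.from_matrix(np.c_[x,np.cross(z,x),z]).as_quat()
    return q[[3,0,1,2]]
E
python3 - <<'E'
from h import *
ci=info('top')
pts=dict(lane_lo=(321,228,.044),lane_hi=(298,124,.08),cA=(386,217,.072),cB=(458,176,.072),stop=(398,178,.076),tin=(448,230,.066),jar=(390,120,.095),bowl=(205,270,.05),tall=(203,200,.2))
for k,v in pts.items(): print(k,onz(ci,v[:2],v[2]).round(3))
w=info('wrist'); Rm=cv2.Rodrigues(np.array(w['rvec']))[0]; o=-Rm.T@np.array(w['tvec'])
q=env.read_orientation(); T=R.from_quat(q[[1,2,3,0]]).as_matrix(); 
print('cam in tool',T.T@(o-env.read_position()),'axis',T.T@Rm[2], 'xaxis',T.T@Rm[0], 'toolz',T[:,2])
E
```

```text
lane_lo [[0.436 0.041 0.044]]
lane_hi [[0.746 0.1   0.08 ]]
cA [[ 0.462 -0.152  0.072]]
cB [[ 0.577 -0.37   0.072]]
stop [[ 0.576 -0.191  0.076]]
tin [[ 0.419 -0.333  0.066]]
jar [[ 0.746 -0.172  0.095]]
bowl [[0.321 0.386 0.05 ]]
tall [[0.515 0.354 0.2  ]]
cam in tool [-0.14224698  0.08034431 -0.00176545] axis [ 9.48523292e-01 -3.16706651e-01 -6.80080329e-04] xaxis [ 4.09195269e-04 -9.21826993e-04  9.99999491e-01] toolz [ 0.27428934 -0.96164587 -0.00160835]
```

```bash
python3 - <<'E'
from h import *
import pickle
out={}
for n,(x,y,z) in dict(b=(.54,-.33,.22),a=(.50,-.17,.22),l=(.45,.0,.22)).items():
    env.move_to([x,y,z],quat(-np.pi/2)); env.dwell(.15)
    out[n]=info('wrist'); save('wrist',f'w_{n}.png')
pickle.dump(out,open('w.pkl','wb')); print(env.read_clock(),env.read_qpos())
for n in out:
    i=cv2.imread(f'pics/w_{n}.png'); cv2.imwrite(f'pics/w_{n}2.png',cv2.resize(i,(800,500),interpolation=cv2.INTER_CUBIC))
E
```

```text
3.8167 [-9.64548953e-02  1.42581374e-01  1.76551363e+00 -3.94833530e-04
  1.23294365e+00  1.47650091e+00]
```

View pics/w_b2.png

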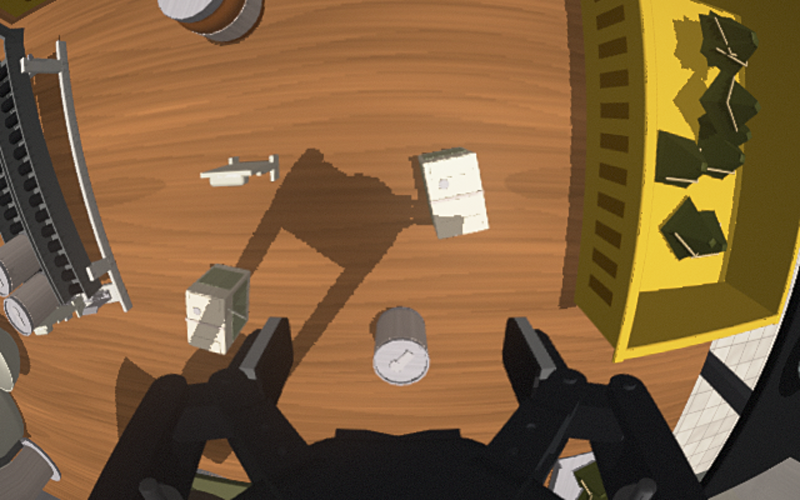

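View pics/w_a2.png

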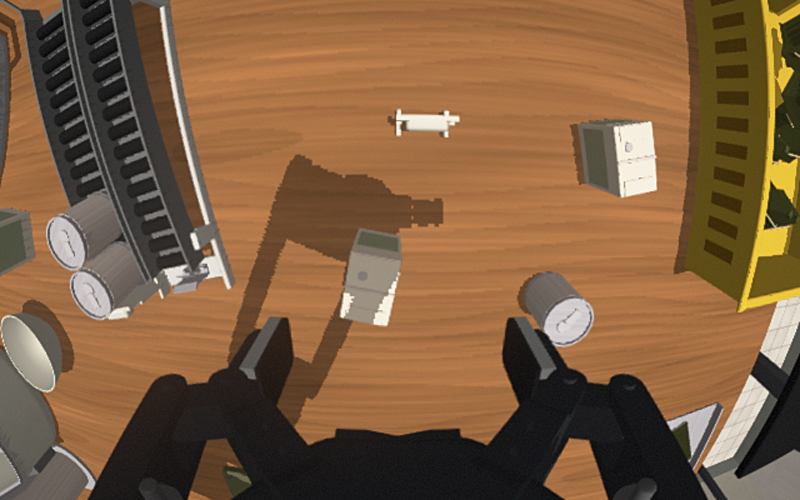

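View pics/w_l2.png

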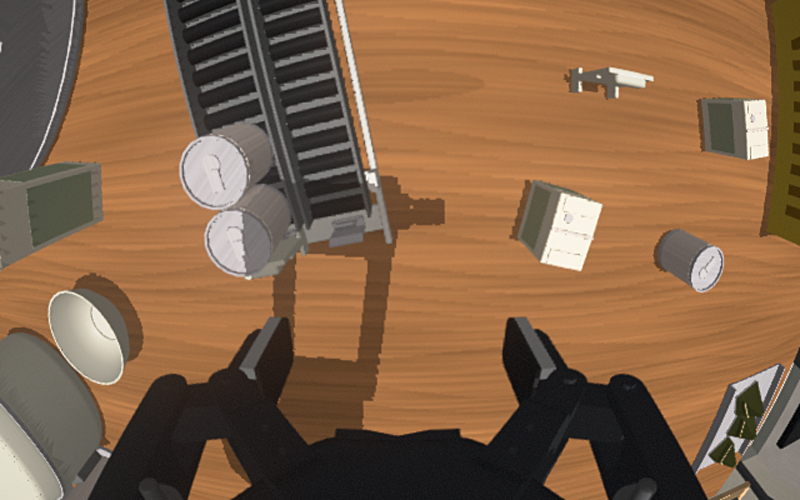

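The wrist pictures show the stop with its rim facing the robot (picture a, about (427,122)). Both cartons have their long side roughly along x. The clip is at the low end of the lane (picture l, about (347,230)). Now one close-up montage of all four.

```bash
python3 - <<'E'
from h import *
import pickle
out={};m=np.zeros((600,800,3),np.uint8)
for k,(n,(x,y)) in enumerate(dict(clip=(.435,.04),ca=(.462,-.152),stop=(.576,-.191),cb=(.577,-.37)).items()):
    env.move_to([x,y,.175],quat(-np.pi/2)); env.dwell(.15)
    out[n]=info('wrist'); save('wrist',f'c_{n}.png')
    i=cv2.imread(f'pics/c_{n}.png')[110:260,220:420]
    m[300*(k//2):300*(k//2)+300,400*(k%2):400*(k%2)+400]=cv2.resize(i,(400,300),interpolation=cv2.INTER_CUBIC)
pickle.dump(out,open('c.pkl','wb')); print(env.read_clock()); cv2.imwrite('pics/mont.png',m)
E
```

```text
7.075
```

View pics/mont.png

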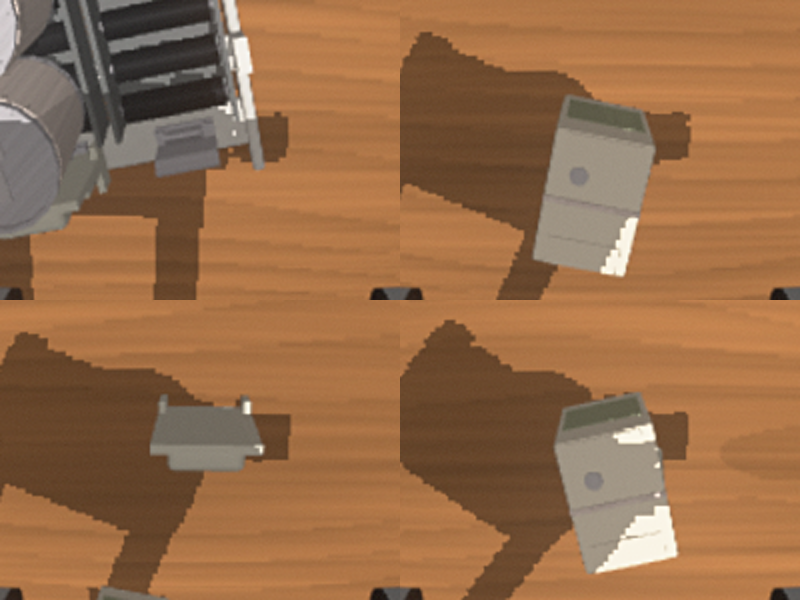

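Montage: carton tops and the stop's rim are clear. The rim faces −x, flush with the plate's top. The clip sits around (155–220, 117–175) in the top-left tile. Next I compute the poses and overlay a lane and clip model to refine the rack.

```bash
cat >> h.py <<'E'
SL=0.12
def rack_pts(p,L):
    """rack frame (x0,y0,yaw): L in clip-like level axes, z from table"""
    c,s=np.cos(p[2]),np.sin(p[2]); L=np.atleast_2d(L).astype(float)
    return np.c_[p[0]+c*L[:,0]-s*L[:,1],p[1]+s*L[:,0]+c*L[:,1],L[:,2]]
def lane_pts(p,L):
    L=np.atleast_2d(L).astype(float); c,s=np.cos(SL),np.sin(SL)
    return rack_pts(p,np.c_[c*L[:,0]-s*L[:,2],L[:,1],.044+s*L[:,0]+c*L[:,2]])
E
cat > ov.py <<'E'
from h import *
import pickle,sys
def overlay(p,xc,f):
    m=np.zeros((600,800,3),np.uint8)
    for k,(pk,n,(u0,v0,w,h),S) in enumerate([('c','clip',(260,100,100,100),4),('w','l',(120,0,200,200),2)]):
        ci=pickle.load(open(pk+'.pkl','rb'))[n]; i=cv2.imread(f'pics/{pk}_{n}.png')[v0:v0+h,u0:u0+w]
        i=cv2.resize(i,None,fx=S,fy=S,interpolation=cv2.INTER_CUBIC); raw=i.copy()
        def ln(P,c,cl=False):
            q=((proj(ci,P)-[u0,v0]+.5)*S).round().astype(int); cv2.polylines(i,[q],cl,c,1)
        for j in range(15): ln(lane_pts(p,[[.022+.02*j,-.025,0],[.022+.02*j,.025,0]]),(0,255,0))
        for y in (-.025,.025): ln(lane_pts(p,[[a,y,.014] for a in np.linspace(0,.32,9)]),(0,0,255))
        ln(rack_pts(p,[[xc-.006,-.015,.047],[xc-.006,.015,.047],[xc+.007,.015,.047],[xc+.007,-.015,.047]]),(255,0,255),True)
        m[:400,400*k:400*k+400]=i
        if k==0: m[400:,:400]=raw[100:300]
        else: m[400:,400:]=raw[200:400]
    cv2.imwrite('pics/'+f,m)
if __name__=='__main__': overlay([float(a) for a in sys.argv[1:4]],float(sys.argv[4]),sys.argv[5])
E
python3 - <<'E'
from h import *
import pickle
C=pickle.load(open('c.pkl','rb'))
def px(a): return np.array(a,float)/2+[220,110]-.25
for n,a in dict(ca=[(157,125),(254,146),(224,277),(134,259)],cb=[(156,145),(252,123),(278,255),(195,273)]).items():
    P=onz(C[n],px(a),.072)[:,:2]; e=np.linalg.norm(P-np.roll(P,-1,0),axis=1)
    d=(P[0]+P[1]-P[2]-P[3]); print(n,P.mean(0).round(4),'sides',e.round(4),'yaw',np.arctan2(d[1],d[0]).round(3))
P=onz(C['stop'],px([(153,146),(262,146),(168,169),(245,170),(152,154),(263,155)]),.076); print(P.round(4))
E
python3 ov.py .436 .041 .188 -.0015 ov1.png
```

```text
ca [ 0.446 -0.147] sides [0.0408 0.0618 0.0409 0.0618] yaw -0.186
cb [ 0.5627 -0.3764] sides [0.0405 0.0612 0.0377 0.0612] yaw 0.244
[[ 0.5858 -0.1708  0.076 ]
 [ 0.5859 -0.215   0.076 ]
 [ 0.576  -0.1767  0.076 ]
 [ 0.5756 -0.2083  0.076 ]
 [ 0.5825 -0.1703  0.076 ]
 [ 0.5821 -0.2155  0.076 ]]
```

View pics/ov1.png

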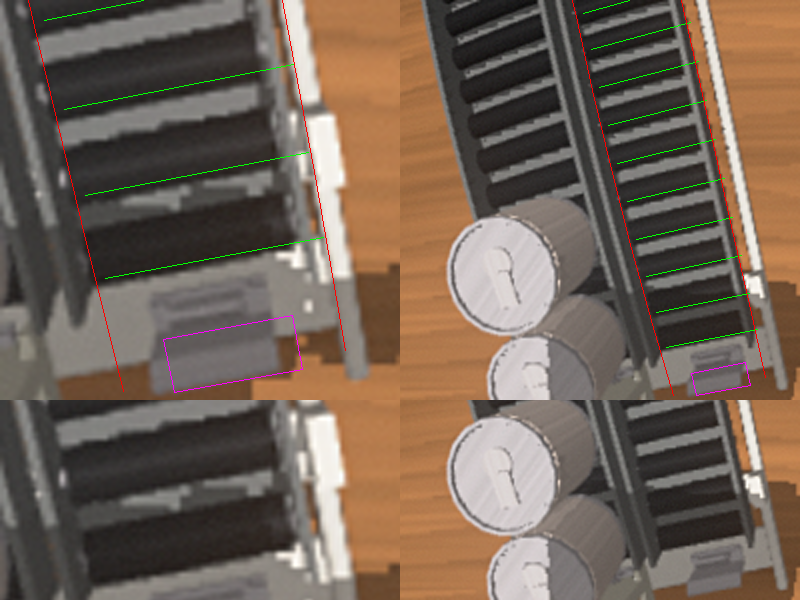

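Both cartons measure about 41×61 mm, close to the given 42×62. The stop's rim edge comes out 32 mm wide, which also fits. In the overlay the modelled rack has to move about +6 mm in y and +4 mm in x, but the clip is ambiguous from this slanted view. I take one picture from straight above it.

```bash
python3 - <<'E'
from h import *
import pickle
p=np.array([.441,.046,.188])
env.move_to([.52,.05,.17],quat(np.pi/2)); env.dwell(.2)
C=pickle.load(open('c.pkl','rb')); C['clip2']=info('wrist'); save('wrist','c_clip2.png'); pickle.dump(C,open('c.pkl','wb'))
ci=C['clip2']; q=proj(ci,[[p[0],p[1],.047]])[0]; u0,v0=int(q[0])-80,max(0,int(q[1])-55)
i=cv2.imread('pics/c_clip2.png')[v0:v0+120,u0:u0+160]
print(env.read_clock(),q,u0,v0,env.read_qpos().round(2)); cv2.imwrite('pics/clip2z.png',cv2.resize(i,(800,600),interpolation=cv2.INTER_CUBIC))
E
```

```text
9.4583 [311.60865759 101.42985473] 231 46 [ 0.01  0.29  1.7  -0.    1.15 -1.56]
```

View pics/clip2z.png

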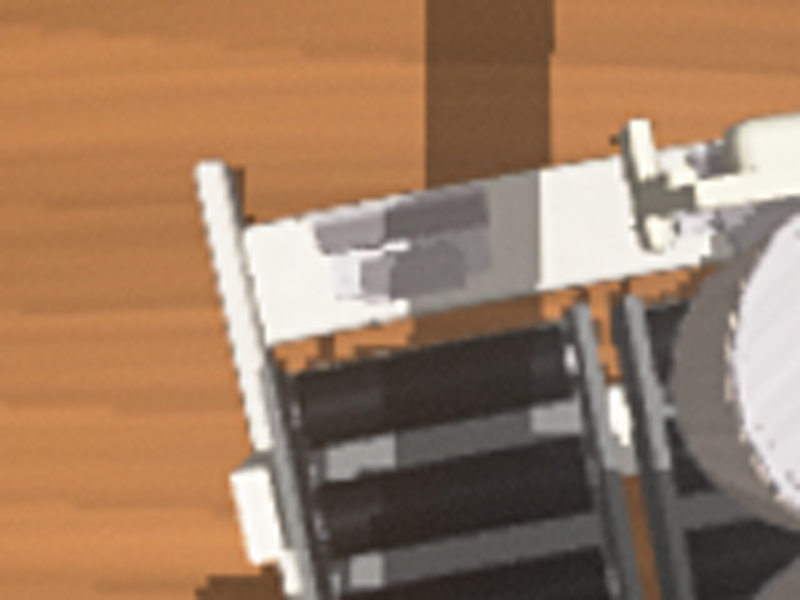

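Seen from straight above, the clip is clear: jaw top edge at mid (402,207), leaf edge at mid (411,286), first roller at mid (436,384). The 13 mm mouth matches. Now the numbers, cross-checked against the opposite-facing view.

```bash
python3 - <<'E'
from h import *
import pickle
C=pickle.load(open('c.pkl','rb'))
def px(a): return np.array(a,float)/5+[231,46]-.4
ci=C['clip2']
J=onz(ci,px([(317,225),(487,190),(335,300),(488,272)]),.047)[:,:2]; print('jaw/leaf',J.round(4).tolist(),np.linalg.norm(J[0]-J[1]))
r=onz(ci,px([(300,408),(572,360),(325,520),(597,470)]),.0467-.004)[:,:2]; print('roll',r.round(4).tolist())
m=onz(ci,px([(402,207),(411,286),(406.5,246.5),(436,384)]),[.047,.047,.047,.043])[:,:2]; print('jawmid leafmid mouthmid roll1mid',m.round(4).tolist())
for a in (J[1]-J[0],r[1]-r[0],r[3]-r[2]): print('yaw',np.arctan2(-a[0],a[1]).round(3))
print('other view jaw top mid',onz(C['clip'],np.array([[217.,382]])/4+[260,100]-.4,.047).round(4), 'ends', onz(C['clip'],np.array([[155.,392],[280,372]])/4+[260,100]-.4,.047).round(4).tolist())
print('other roll mids',onz(C['clip'],np.array([[187.,240],[172,156]])/4+[260,100]-.4,[.043,.0455]).round(4).tolist())
# yaw from top camera divider/lane: far points of the lane in w_l
W=pickle.load(open('w.pkl','rb'))['l']
print('top cam lane axis',onz(info('top'),[(310,180)],.06).round(3))
E
```

```text
jaw/leaf [[0.4315, 0.0312], [0.4257, 0.0598], [0.4445, 0.0341], [0.4398, 0.06]] 0.029170805092205206
roll [[0.4634, 0.0275], [0.455, 0.0747], [0.4833, 0.0316], [0.4744, 0.0794]]
jawmid leafmid mouthmid roll1mid [[0.4286, 0.0455], [0.4422, 0.047], [0.4354, 0.0463], [0.4594, 0.0512]]
yaw 0.201
yaw 0.175
yaw 0.185
other view jaw top mid [[0.4281 0.0444 0.047 ]] ends [[0.4257, 0.0587, 0.047], [0.4305, 0.0299, 0.047]]
other roll mids [[0.4606, 0.051, 0.043], [0.4802, 0.0541, 0.0455]]
top cam lane axis [[0.579 0.069 0.06 ]]
```

Both opposing views agree within 1 mm: clip at (0.4348, 0.0460), yaw 0.187. The stop's rim centre is at about (0.581, −0.1927), yaw about 0. Now pick up the stop.

```bash
cat >> h.py <<'E'
CLIP=np.array([.4348,.0460]); YAW=.187; RK=np.array([.4363,.0463,YAW]); G=float(env.grip_point_offset)
def st(s): print(s,'t',round(env.read_clock(),2),'pos',env.read_position().round(4),'F',env.read_force().round(1),'w',round(float(env.read_grip_width()),3))
E
python3 - <<'E'
from h import *
s=[.5808,-.1926]; q=quat(-.009)
env.move_to([*s,.14],q); env.move_straight([*s,.0685-G],vel=.12); st('down')
env.close_gripper(); st('closed')
env.move_straight([*s,.17],vel=.2); st('lifted')
d=np.array([np.cos(YAW),np.sin(YAW)]); t=CLIP-.004*d
env.move_to([*t,.17],quat(YAW)); env.dwell(.2); st('over clip')
i=save('wrist','held.png')
cv2.imwrite('pics/held2.png',cv2.resize(cv2.imread('pics/held.png'),(800,500)))
E
```

```text
down t 11.44 pos [ 0.5815 -0.1926  0.0505] F [0.4 0.3 0.2] w 0.999
closed t 12.11 pos [ 0.5809 -0.1927  0.05  ] F [-0.8  0.7  1.8] w 0.131
lifted t 12.86 pos [ 0.5799 -0.1922  0.1691] F [ 0.9 -0.1 -0.8] w 0.127
over clip t 14.14 pos [0.4321 0.0444 0.17  ] F [-0.1 -0.1 -1.4] w 0.127
```

View pics/held2.png

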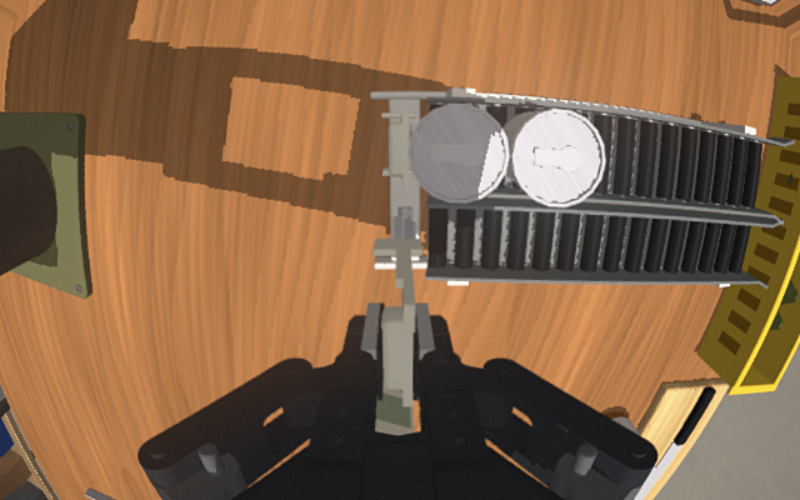

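Stop held, rim downhill; its +y foot spans columns 375–427, rows 240–265. I check that against the predicted position and press if it agrees.

```bash
python3 - <<'E'
from h import *
d=np.array([np.cos(YAW),np.sin(YAW)]); n=np.array([-d[1],d[0]]); ci=info('wrist'); p=env.read_position()
def S(x,y,z): # stop-frame point assuming a nominal grasp
    return np.r_[p[:2]+(.004+x)*d+y*n, p[2]+G-.0685+z]
pr=proj(ci,np.array([S(-.012,.023,.018),S(.012,.023,.018),S(-.012,.023,0),S(.012,.023,0)]))*1.25; print(pr.round(1).tolist())
err=pr[:,0].mean()-401; print('col err (800px)',err)
if abs(err)<4:
    t=CLIP-.004*d; off=.0685-G          # TCP height above stop's bottom edge
    env.move_straight([*t,.053+off],vel=.15); st('above mouth')
    for z in (.040,.030,.022,.014,.012):
        hit=env.move_straight([*t,z+off],vel=.04,guard=30); st(f'z{z} {hit}')
        if hit: break
E
```

```text
[[383.0, 250.2], [433.4, 250.1], [384.3, 238.9], [430.4, 238.8]]
col err (800px) 6.765803219098757
```

The column is off by about 3 mm, so I did not press. I look closer with the model overlaid.

```bash
python3 - <<'E'
from h import *
d=np.array([np.cos(YAW),np.sin(YAW)]); n=np.array([-d[1],d[0]]); ci=info('wrist'); p=env.read_position()
S=lambda L:[np.r_[p[:2]+(.004+x)*d+y*n, p[2]+G-.0685+z] for x,y,z in L]
u0,v0=270,175; i=cv2.resize(cv2.imread('pics/held.png')[v0:v0+120,u0:u0+100],None,fx=5,fy=5,interpolation=cv2.INTER_CUBIC); raw=i.copy()
def ln(L,c): cv2.polylines(i,[((proj(ci,np.array(S(L)))-[u0,v0]+.5)*5).round().astype(int)],True,c,1)
for y,c in ((.023,(0,255,0)),(-.023,(0,255,255))):
    ln([(-.012,y,0),(.012,y,0),(.012,y,.018),(-.012,y,.018)],c)
ln([(-.002,.023,.0),(.002,.023,.0),(.002,.023,.076),(-.002,.023,.076)],(255,0,255))
ln([(-.01,.016,.061),(.002,.016,.061),(.002,.016,.076),(-.01,.016,.076)],(0,0,255))
cv2.imwrite('pics/held3.png',np.hstack([cv2.resize(raw,(400,480)),cv2.resize(i,(400,480))]))
E
```

```text
(no output)
```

View pics/held3.png

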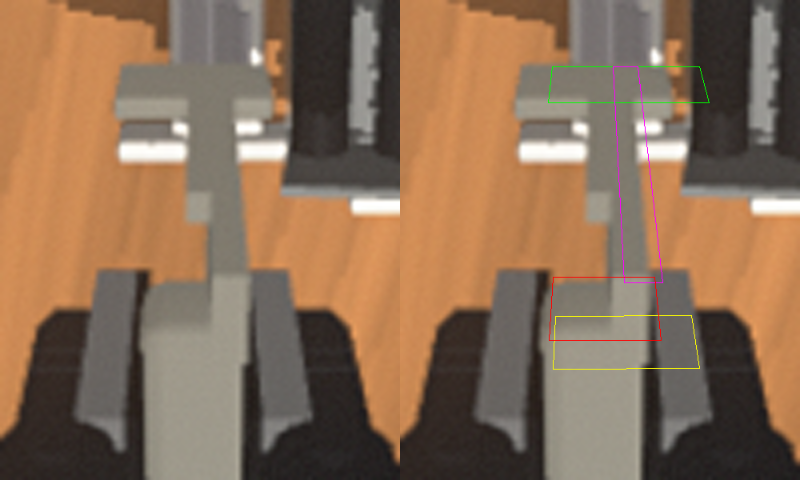

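```bash
python3 - <<'E'
from h import *
ci=info('wrist'); q=env.read_orientation(); T=R.from_quat(q[[1,2,3,0]]).as_matrix(); print('tool axes',T.round(4).tolist())
p=(*(CLIP),YAW)
L=[(-.006,.015,.047),(.007,.015,.047),(-.006,-.015,.047),(.007,-.015,.047)]
print('clip pred in crop(4x)',((proj(ci,rack_pts(p,L))-[270,175]+.5)*4).round(1).tolist())
print(env.read_ft_torque().round(3),env.read_force().round(2))
i=cv2.imread('pics/held.png')[140:220,280:360]; cv2.imwrite('pics/held4.png',cv2.resize(i,(640,640),interpolation=cv2.INTER_CUBIC)[:600])
E
```

```text
tool axes [[0.0003, -0.1844, 0.9829], [-0.0001, 0.9829, 0.1844], [-1.0, -0.0002, 0.0003]]
clip pred in crop(4x) [[186.0, -2.1], [244.9, -2.2], [186.5, 125.7], [243.5, 125.5]]
[ 0.014 -0.    -0.001] [-0.02 -0.29 -0.67]
```

View pics/held4.png

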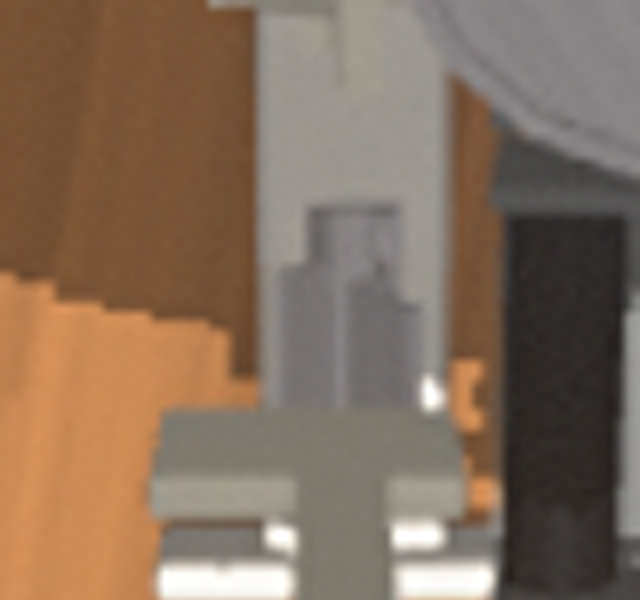

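The clip sits where predicted (observed centre column 323.1, predicted 323.3). The stop really hangs with its bottom edge about 4–5 mm downhill, so it is tilted about 0.055 rad in the grip. I tilt the tool to compensate and re-measure the foot numerically.

```bash
cat >> h.py <<'E'
D=np.array([np.cos(YAW),np.sin(YAW),0]); N=np.array([-D[1],D[0],0])
def tilted(phi):
    q=quat(YAW); r=R.from_rotvec(phi*N)*R.from_quat(q[[1,2,3,0]]); return r.as_quat()[[3,0,1,2]], r.as_matrix()
def tcp_for_edge(edge,phi):
    """TCP so that the upright stop's bottom edge is at edge"""
    q,T=tilted(phi); return edge+np.array([0,0,.0685])-.004*D+G*T[:,0], q
E
python3 - <<'E'
from h import *
P,q=tcp_for_edge(np.r_[CLIP,.115],-.055); env.move_to(P,q); env.dwell(.25); st('tilt')
ci=info('wrist'); im=save('wrist','held5.png').astype(int)
e=np.r_[CLIP,.115]; S=lambda L:np.array([e+x*D+y*N+[0,0,z] for x,y,z in L])
pr=proj(ci,S([(-.012,.023,.018),(.012,.023,.018),(-.012,.023,0),(.012,.023,0),(-.002,.023,.05),(.002,.023,.05),(-.002,.023,.074),(.002,.023,.074)])); print(pr.round(1).tolist())
print('clip',proj(ci,rack_pts((*CLIP,YAW),[(-.006,.015,.047),(.007,.015,.047)])).round(1).tolist())
for v in (int(pr[0,1]-6),int(pr[0,1])-3,int(pr[4,1]),int(pr[6,1])-2): print(v,'u295+',[' '.join(str(x) for x in (im[v,295:350,0]-im[v,295:350,2]))],[' '.join(str(x) for x in im[v,295:350,1])])
E
```

```text
tilt t 14.69 pos [0.4325 0.0454 0.1651] F [-0.6  0.1  0. ] w 0.128
[[300.7, 200.0], [340.9, 199.2], [300.6, 191.0], [337.4, 190.3], [321.0, 220.5], [329.0, 220.3], [324.6, 242.2], [333.9, 241.9]]
clip [[307.6, 176.3], [322.5, 176.1]]
193 u295+ ['108 111 112 108 89 22 15 16 18 17 18 18 19 18 17 18 17 17 18 17 16 17 17 16 17 14 15 18 17 16 16 16 17 14 14 15 16 13 14 16 16 13 10 8 7 7 5 7 6 6 7 5 7 6 8'] ['131 130 129 126 120 120 122 120 122 121 121 122 122 120 122 120 120 120 120 121 122 120 122 119 121 120 123 121 121 122 121 120 122 121 122 122 121 122 121 122 125 108 71 50 51 53 56 62 58 61 55 49 48 47 65']
196 u295+ ['113 111 110 94 43 20 17 20 19 17 18 18 18 19 17 17 19 18 19 17 19 17 18 17 18 16 17 16 17 16 15 18 17 16 15 16 16 17 16 17 16 14 15 10 8 8 7 7 7 8 6 7 6 7 5'] ['130 131 127 122 118 122 122 122 121 123 121 122 123 121 124 119 120 124 121 122 120 122 122 122 123 121 122 122 121 124 121 123 122 122 122 122 121 122 124 121 123 124 109 53 49 53 59 61 60 61 53 52 51 45 62']
220 u295+ ['106 109 111 109 108 106 107 107 106 108 110 111 110 111 113 112 110 108 108 108 99 66 23 16 16 18 18 18 17 17 16 18 16 14 16 72 118 109 51 16 8 7 8 7 8 9 7 8 8 9 6 7 9 10 7'] ['120 125 129 128 123 124 122 122 122 126 128 129 128 128 127 129 131 128 126 123 127 129 121 121 122 121 121 122 123 121 123 123 122 120 119 127 137 128 95 74 73 72 71 73 74 69 70 71 73 72 70 70 68 71 71']
240 u295+ ['111 108 108 108 107 109 109 110 111 109 109 110 110 110 106 106 106 113 118 115 112 109 111 113 117 105 60 17 14 17 18 17 17 17 17 16 37 84 125 121 121 120 121 120 120 120 122 121 117 117 118 114 112 113 116'] ['129 126 124 124 126 128 130 127 130 129 128 129 131 129 127 124 123 132 135 138 134 131 132 134 137 132 119 109 118 122 122 120 120 121 121 120 125 134 141 139 138 141 138 136 137 140 140 141 138 138 136 134 132 133 138']
```

The foot and plate now match the upright model to about 1 mm. Pressing.

```bash
python3 - <<'E'
from h import *
e=CLIP+.0004*D[:2]
for z,v in ((.052,.15),(.042,.05),(.034,.05),(.026,.05),(.020,.05),(.014,.05),(.0125,.03)):
    P,q=tcp_for_edge(np.r_[e,z],-.055)
    hit=env.move_straight(P,vel=v,guard=30); st(f'z{z} {hit}')
    if hit: break
E
```

```text
z0.052 False t 15.31 pos [0.4326 0.0456 0.1019] F [ 0.7 -0.2 -0.6] w 0.126
z0.042 False t 15.66 pos [0.4322 0.0455 0.0919] F [ 0.5  0.1 -1.2] w 0.126
z0.034 False t 15.97 pos [0.4319 0.0455 0.0835] F [ 0.3 -0.   0.2] w 0.129
z0.026 False t 16.27 pos [0.4312 0.0454 0.0753] F [-1.5 -0.4 -0.6] w 0.126
z0.02 False t 16.54 pos [0.4315 0.0455 0.0691] F [-1.7  0.1 -4.3] w 0.129
z0.014 False t 16.81 pos [0.4319 0.0455 0.0635] F [-2.9 -0.2  1.1] w 0.127
z0.0125 False t 17.06 pos [0.432  0.0455 0.0634] F [-6.7 -0.9 17.3] w 0.128
```

The contact force rose only at floor height (TCP 0.0634, expected about 0.0637, 17 N), so the stop looks home. Release it, then pick carton A and bring it above the lane.

```bash
cat >> h.py <<'E'
GZ=.055
def lane_tcp(x,zc):
    """TCP pose with the carton's centre at lane x, height zc, grasped GZ above its underside"""
    q=quat(YAW+np.pi/2); r=R.from_rotvec(-SL*N)*R.from_quat(q[[1,2,3,0]])
    g=lane_pts(RK,[[x,0,zc+GZ-.036]])[0]
    return g+G*r.as_matrix()[:,0], r.as_quat()[[3,0,1,2]]
def pick(c,yaw):
    q=quat(yaw+np.pi/2)
    env.move_to([*c,.15],q); env.move_straight([*c,GZ-G],vel=.15); st('at carton')
    env.close_gripper(); st('closed'); env.move_straight([*c,.16],vel=.2); st('lifted')
def above():
    P,q=lane_tcp(.215,.036+.07); env.move_to(P,q); P,q=lane_tcp(.215,.036+.020); env.move_straight(P,vel=.15); env.dwell(.1); st('above lane')
def lower():
    for dz in (.014,.008,.004,.002,0,-.002,-.004):
        P,q=lane_tcp(.215,.036+dz); hit=env.move_straight(P,vel=.04,guard=6); st(f'dz{dz} {hit}')
        if hit: break
    return hit,dz
E
python3 - <<'E'
from h import *
env.open_gripper(); st('released')
p=env.read_position(); env.move_straight([p[0],p[1],.17],vel=.2)
pick((.446,-.147),-.186)
above()
E
```

```text
released t 17.77 pos [0.4323 0.0455 0.0623] F [-0.8 -0.5  0.2] w 0.999
at carton t 20.79 pos [ 0.4466 -0.1471  0.0368] F [ 1.1  0.9 -0.3] w 1.0
closed t 21.27 pos [ 0.4465 -0.1473  0.0371] F [-0.7 -1.3  5.8] w 0.483
lifted t 22.03 pos [ 0.445  -0.1466  0.1592] F [-0.9 -0.2 -3. ] w 0.482
above lane t 23.75 pos [0.6402 0.0841 0.1269] F [ 0.   0.5 -1.3] w 0.485
```

```bash
python3 - <<'E'
from h import *
hit,dz=lower()
if hit and dz<.006 or not hit:
    env.dwell(.1); env.open_gripper(); st('open')
    P,q=lane_tcp(.215,.036+.06); env.move_straight(P,vel=.15); env.dwell(1.5); st('up')
    save('wrist','after1.png'); save('scene','after1s.png')
    i=cv2.imread('pics/after1.png'); cv2.imwrite('pics/after1z.png',cv2.resize(i,(800,500),interpolation=cv2.INTER_CUBIC))
E
```

```text
dz0.014 False t 24.05 pos [0.64   0.0849 0.1198] F [ 0.4 -0.3 -1.1] w 0.486
dz0.008 False t 24.35 pos [0.6404 0.0851 0.1132] F [ 0.   0.1 -2.3] w 0.482
dz0.004 False t 24.6 pos [0.641  0.0851 0.1093] F [ 0.  -0.4 -0.9] w 0.482
dz0.002 False t 24.85 pos [0.6414 0.0851 0.1076] F [ 0.3 -0.1 -2.7] w 0.486
dz0 False t 25.1 pos [0.6423 0.0852 0.1063] F [0.3 0.3 0.7] w 0.483
dz-0.002 False t 25.35 pos [0.6439 0.0855 0.1064] F [-1.6 -0.4 10.3] w 0.483
dz-0.004 False t 25.6 pos [0.6453 0.0858 0.1065] F [-3.1 -0.3 18. ] w 0.485
open t 26.21 pos [0.642  0.0852 0.1012] F [ 0.2 -0.3 -0.2] w 0.999
up t 28.28 pos [0.6347 0.0839 0.1653] F [ 1.1 -0.2  0.9] w 1.001
```

View pics/after1z.png

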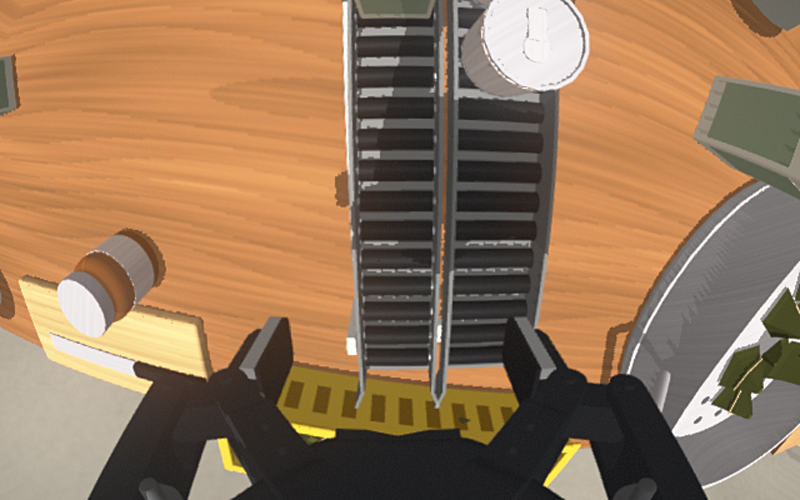

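Carton 1 has rolled down: its uphill face shows at the top edge, rows ≤17, columns 357–436. I compare that with the projection of a carton resting at x = 37 mm.

```bash
python3 - <<'E'
from h import *
ci=info('wrist')
for x in (.060,.068,.076): print(x,(proj(ci,lane_pts(RK,[[x,.021,0],[x,-.021,0],[x,0,.072]]))*1.25).round(1).tolist())
c=(.5627,-.3764); q=quat(.244+np.pi/2)
# look at the stop and carton 1 on the way
env.move_to([.47,-.05,.2],quat(np.pi/2+YAW)); env.dwell(.2); 
import pickle; pickle.dump(info('wrist'),open('v.pkl','wb')); save('wrist','chk1.png'); st('look')
cv2.imwrite('pics/chk1z.png',cv2.resize(cv2.imread('pics/chk1.png')[0:250,250:640],(780,500),interpolation=cv2.INTER_CUBIC))
E
```

```text
0.06 [[428.9, 7.9], [359.6, 8.1], [393.1, -37.2]]
0.068 [[429.0, 19.9], [359.5, 20.1], [393.1, -21.3]]
0.076 [[429.1, 32.0], [359.5, 32.3], [393.1, -4.9]]
look t 29.49 pos [ 0.4709 -0.0494  0.1996] F [-0.3 -0.3  0.3] w 1.001
```

View pics/chk1z.png

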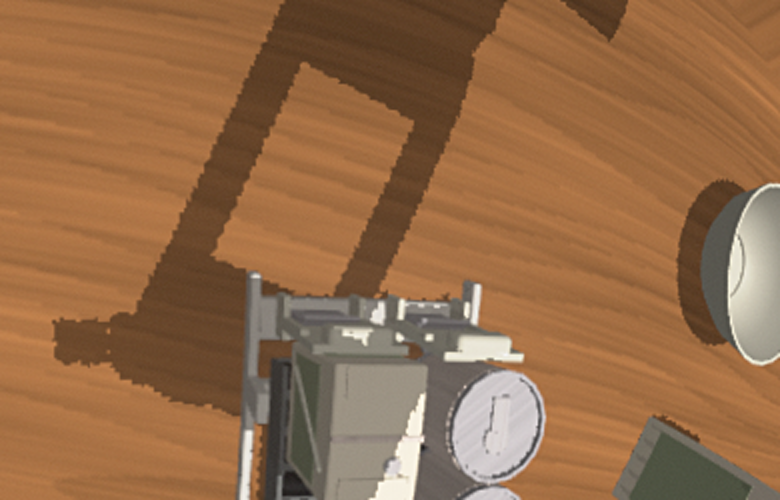

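Carton 1 rests at x ≈ 36 mm against the stop (projection row 17–20), and the stop sits level with its twin at the tins. Now carton B.

```bash
python3 - <<'E'
from h import *
pick((.5627,-.3764),.244)
assert .45<env.read_grip_width()<.52
above(); hit,dz=lower()
if hit and dz>.006: raise SystemExit('early contact')
env.dwell(.1); env.open_gripper(); st('open')
P,q=lane_tcp(.215,.036+.06); env.move_straight(P,vel=.15); env.dwell(1.5); 
ci=info('wrist'); im=save('wrist','after2.png'); st('up')
for x in (.118,.130,.142): print(x,(proj(ci,lane_pts(RK,[[x,.021,0],[x,-.021,0],[x,0,.072]]))*1.25).round(1).tolist())
cv2.imwrite('pics/after2z.png',cv2.resize(im[:,:,::-1][0:250,200:500],(720,600),interpolation=cv2.INTER_CUBIC))
E
```

```text
at carton t 31.69 pos [ 0.5635 -0.3766  0.0373] F [0.8 0.  0.3] w 1.002
closed t 32.17 pos [ 0.5634 -0.377   0.0374] F [ 0.8 -0.7  5.1] w 0.49
lifted t 32.93 pos [ 0.5616 -0.3756  0.1584] F [-0.2  0.1 -2.6] w 0.483
above lane t 35.22 pos [0.6405 0.0843 0.1268] F [ 0.6  0.3 -2.1] w 0.477
dz0.014 False t 35.52 pos [0.64   0.0849 0.1198] F [-0.7 -0.4 -2.7] w 0.486
dz0.008 False t 35.82 pos [0.6405 0.085  0.1132] F [-0.2  1.1 -1.8] w 0.486
dz0.004 False t 36.07 pos [0.641  0.0851 0.1093] F [-0.4  1.  -1.7] w 0.485
dz0.002 False t 36.32 pos [0.6415 0.0851 0.1077] F [-0.4 -0.4 -1.8] w 0.483
dz0 False t 36.57 pos [0.6426 0.0853 0.1066] F [-0.8  0.6  2.2] w 0.483
dz-0.002 False t 36.82 pos [0.644  0.0856 0.1067] F [-2.4  0.3 12.1] w 0.486
dz-0.004 False t 37.07 pos [0.6454 0.0858 0.1068] F [-4.5  0.2 20. ] w 0.487
open t 37.67 pos [0.642  0.0852 0.1012] F [-0.   0.7 -0.6] w 1.004
up t 39.8 pos [0.6347 0.0838 0.1653] F [ 0.2 -0.3  0.9] w 0.999
0.118 [[429.1, 98.4], [359.6, 98.6], [393.1, 88.1]]
0.13 [[429.0, 117.8], [359.8, 118.0], [393.2, 115.8]]
0.142 [[428.8, 137.2], [360.0, 137.4], [393.2, 143.7]]
```

View pics/after2z.png

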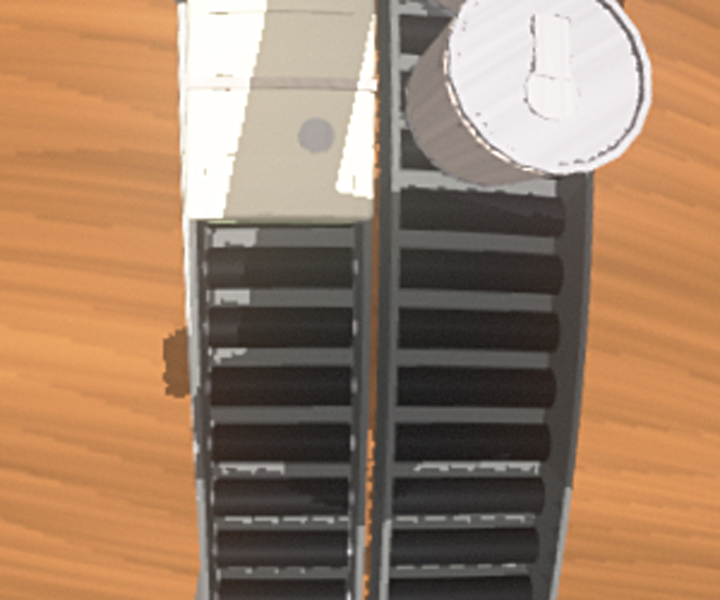

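Carton 2's rear top edge is at row 220 in the crop, which is x ≈ 129.5 mm against the expected 130. It stands square and central, and the gripper is clear.

```bash
python3 - <<'E'
from h import *
env.close_job(); print(env.read_clock())
E
```

```text
the job is handed in; nothing more can be done
the job is handed in; nothing more can be done
```

I pressed the front stop into the clip, rim downhill, and lowered both cartons onto the upper lane one after the other. Each rolled down by itself, and I handed the job in just after 39.8 s on the robot clock.

**Last checks**
- **Stop:** the press force rose to 17 N only at floor height (tool tip at 63.4 mm, expected about 63.7 mm). A picture after the first carton shows the stop level with its twin at the tins. I did not measure it again after release.
- **First carton:** its centre is at about x = 36 mm, against the stop (target 37). I only saw its rear face, at the edge of the picture.
- **Second carton:** its rear top edge is at 129.5 mm (expected 130). It stands square and central behind the first.
- **Tins and other things:** in the pictures I looked at, nothing else appeared moved. I did not measure the tins, bowl, jar or large carton.

**What disagreed**
- **Tilt in the grip:** the stop hung about 0.055 rad off upright after the pick. I tilted the tool to compensate, re-measured it to within about 1 mm, and only then pressed.
- **Force guard:** it never tripped while lowering the cartons, because the steps were small. Each carton pressed on the rollers with about 18–20 N before release.
- **Top camera:** its y positions were about 5 mm off the wrist camera's, so I used the wrist camera's.
- **Pictures:** I viewed 14, four over the budget of 10.

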